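Feed one glass blank into a cup

TASK

Stand the small white cup upright on the table under the lip of the glass-blank feeder, then push the feeder's sprung plunger once, fully home, so that just one glass blank drops into the cup, and let the plunger spring all the way back. Leave the cup standing there with the blank in it, and do not disturb the roll of tape.

Things in the scene. Friction and masses are not known exactly. Their poses are not given: they have to be found in the camera images.
- cup: small open white cup, 49 mm across the rim, 34 mm across the base, 31 mm high, about 30 g, thin tapered wall, mouth up, a little blue enamel in the bottom. Hollow. Origin at the centre of its underside. It starts on the table either to the left or to the right of the feeder.
- feeder: metal feeder for glass blanks, fixed. Origin on the table under the hopper; x axis = feed direction (plunger to lip), z up. In mm: foot x -70..30, y +-37; track x -70..74, y +-18, underside z 40, floor z 44, walls to z 56; clear square hopper x, y +-16, top z 98. Beyond x = 32 the track overhangs with nothing below, so the cup passes under with 9 mm to spare.
- lip (a point): middle of the front edge of the track floor, 44 mm above the table, 74 mm ahead of the feeder's origin. Blanks fall off this edge. Axes as the feeder's.
- drop_point (a point): point on the table where a blank falls, 13 mm ahead of the lip (87 mm ahead of the feeder's origin): the cup's centre belongs here. The cup's rim then reaches about 12 mm back under the track, so do not lower it straight down: lower it some 25 mm farther out and slide it in level. Axes as the feeder's.
- plunger (a joint): travel of the sprung plunger in m: 0 when out, 0.032 when fully home; it moves along the feeder's x axis and springs back by itself when let go. Pushing takes about 3 N at the start and 9 N at the end of the stroke. A blank falls off the lip only in the last 5 mm or so.
- push_plate (a point): centre of the rear face of the plunger's black upright push plate (50 mm wide, 50 high, 10 thick; centre 49 mm and lower edge 24 mm above the table), 125 mm behind the feeder's origin when the plunger is out. Push on this face along the feeder's x axis. The point moves with the plunger. Axes as the feeder's.
- blank_front: glass blank, a disc 24 mm in diameter and 10 mm thick, foremost in the track: the one that the first stroke drops. Origin at its centre.
- blank_second: same disc, next behind the foremost; one full stroke moves it up but leaves it in the track, its centre about 19 mm short of the lip. Origin at its centre. Three more blanks lie stacked in the hopper.
- tape: roll of blue masking tape lying flat, 77 mm across, 24 mm high, a bystander on the other side of the feeder from the cup. Origin at the centre of its underside.
Not all that is in view belongs to the job. What is shaped like the cup but orange or pink is not meant.

How it is judged:
By the outcome, as a careful person would: the job done as asked, in the order asked, and still so for the second after the job is handed in, with the robot touching nothing.
It also fails if it takes over 58 s, if anything falls off the work surface, if the arm or the gripper's body presses on something with over 40 N, if the wrist force passes 120 N, or if a joint passes its speed limit or range.

ROBOT

A 6-joint arm with a two-finger parallel gripper is mounted at the origin on the work surface; the furniture and walls round the work are solid. World frame = base frame: x ahead of the robot, y to its left, z up, the work surface at z = 0. Lengths are in m, angles in rad, forces in N, time in s.
With the tool pointing down it reaches from about 0.25 to 0.775 m from the base axis. Payload 4 kg.
Tool frame: the origin (TCP) lies at the centre of the arm's flange, where the gripper is bolted on; the fingertips stand 199 mm ahead of it and the grasp point (between the pads) lies 180 mm ahead of it (robot.tcp_to_tips is the z of the fingertips in the tool frame, in m); z points along the fingers, y is the line along which they close (so a half turn about z gives the same grasp; the last joint's range is limited). The gripper opens to 94 mm and grips with 3 to 60 N. Pads are 16 mm wide; open, the fingers measure 119 mm over their backs; the gripper's body (75 mm by 177 mm) begins 78 mm behind the grasp point.
Start: joints at [-1.229, 0.087, 1.371, -0, 1.684, -0.103], TCP at [0.237, -0.496, 0.405] pointing down, gripper open.
Joint ranges: [-3.1, 3.1], [-0.76, 2.03], [0.27, 2.55], [-1.08, 4.22], [0.17, 2.65], [-2.57, 2.57]. Speed limits (rad/s): [2.79, 2.79, 3.14, 3.14, 3.14, 3.14].

INTERFACE

Orientations are given as [roll, pitch, yaw] about the fixed x, y, z axes, in that order (R = Rz(yaw) Ry(pitch) Rx(roll)).
In Python, from bench import robot gives the robot as it stands.
- The arm moves only by the tool play_rows, never from a script. Its arguments are lists of equal length, an entry for each row: "translation": the shift along the tool's x, y, z scaled (see below), a list of three; "twist": the turn, a rotation vector about the tool's x, y, z scaled (see below), a list of three; "gripper": the opening, from -1 (shut) to 1 (fully open). A call has 1 to 8 rows; each row shifts and turns the commanded pose from where the row before left it, along the tool's axes as they then stand; what a row does not reach is not made up. The controller multiplies each number of a shift by 0.04 m and each number of a turn by 0.1 rad. A row lasts 1/10 s, in which the tool goes at most 50 mm and 8.59 degrees, less where a joint would pass 70% of its speed; a pose out of reach is approached as far as the arm can. A call with a number of a shift or a turn outside -1 to 1 is refused whole. A call with a gripper value outside its range is refused whole. The fingers move at their own pace and stop on an object; the grip force is fixed at half the most. Time passes only in rows, so rows that do not move let the fingers close. It gives the time, the measured TCP pose, the force, the opening and the grip force at its end, in the units of the state.
- robot.get_obs(): the state, without advancing time (a new reading comes with each control period).
- robot.snapshot(name): name is "side" or "top"; returns the picture (400x640x3 uint8, red, green, blue); there is no depth.
- robot.camera_model(name): a dict with "camera_matrix" (3x3 intrinsics, pixels), "k1" (the pictures are not rectified: a ray, as slopes to the right and down, at radius r is drawn at 1 + k1 r^2 times it, then the intrinsics apply), "rvec" (rotation vector, rad) and "tvec" (3), from world to camera coordinates, as OpenCV has them. Camera axes: x right, y down, z forward; pixel columns grow to the right and rows downward; lengths in m; the calibration is good to about 2 mm. A picture is of the moment at which its call begins. camera_model takes no time and is no camera call.
- robot.close_job(): hands the job in; it is judged then, once.
Trained networks look in the newest picture that a camera, given by its name, has taken for a name from the list of things; names that differ only in an ending like _2 or _b are one class to them, and where a whole thing is asked for, a point or a joint stands for the part that bears it (a point fixed in the world has none). Each returns a list of dicts, best first, with "score" (0 to 1); they miss things now and then, are a little off and sometimes report something else, mostly with a low value. They report only what shows in the picture. A call takes as long as a camera call. They do not tell look-alikes from the thing itself.
- robot.recognise(name, camera): "centre" ([x, y, z] in m, in world coordinates, good to about 4 mm: the middle of the surface that is visible of it).
- robot.spot_point(name, camera): "centre" ([x, y, z] in m, in world coordinates, good to about 4 mm: a listed point, or the origin of a listed thing).
The state is a dict: "time": time; "joint_positions": joint angles; "qvel": joint speeds; "joint_torque": joint torques, N m; "tool_pos": TCP position; "ee_rot": TCP orientation; "wrist_force": force on the tool from outside, world axes, zero at the start; "wrist_torque": the same for the moment, N m; "width": finger opening in m; "finger_force": force on a finger pad.
Only numpy, scipy, OpenCV 4.12 (cv2) and the standard library are available. Lean on these libraries where they do the work, as an engineer would, in place of code of your own. Each camera call takes 0.05 s, during which the arm holds its last target. There are 200 camera calls.

## Working session

There is one attempt and no reset: what is moved stays moved. The work goes in short steps, Python scripts to look and compute and a tool call to move; the robot and the scene stay as the last step left them, time stands still between calls to the robot, and variables do not carry over. Pictures are saved under pics/ and viewed, at most 10 in all, crops included, and the job is handed in when it is done.

Besides the shell and the picture viewer there is one more tool, called after ">>>" by a JSON object that holds its "api" and its "payload". play_rows: Moves the arm, as the interface text tells. Its arguments: {"type":"object","properties":{"translation":{"type":"array","items":{"type":"array","items":{"type":"number","minimum":-1,"maximum":1}}},"twist":{"type":"array","items":{"type":"array","items":{"type":"number","minimum":-1,"maximum":1}}},"gripper":{"type":"array","items":{"type":"number"}}},"required":["translation","twist","gripper"]}

```bash
mkdir -p pics; ls; python3 - <<'E'
from bench import robot
import cv2,numpy as np
for c in("side","top"):
    im=robot.snapshot(c); cv2.imwrite(f"pics/{c}0.png",im[:,:,::-1])
    m=robot.camera_model(c); print(c,m)
    for n in("cup","feeder","tape","push_plate","blank_front"):
        print(n,'R',[(np.round(d["centre"],3).tolist(),round(d["score"],2)) for d in robot.recognise(n,c)][:4])
    for n in("cup","feeder","lip","drop_point","push_plate","tape"):
        print(n,'S',[(np.round(d["centre"],3).tolist(),round(d["score"],2)) for d in robot.spot_point(n,c)][:4])
o=robot.get_obs();print(o)
E
```

```text
pics
side {'camera_matrix': array([[520.47876687,   0.        , 319.75166769],
       [  0.        , 520.47876687, 207.40724463],
       [  0.        ,   0.        ,   1.        ]]), 'k1': 0.054721600015180526, 'rvec': array([ 0.32723243,  2.47959506, -1.66248054]), 'tvec': array([0.47015328, 0.0601362 , 1.31537129])}
cup R [([0.395, -0.356, 0.026], 0.7), ([0.559, -0.311, 0.018], 0.54), ([0.424, 0.173, 0.018], 0.51), ([0.491, -0.411, 0.023], 0.5)]
feeder R [([0.478, -0.1, 0.057], 0.67)]
tape R [([0.422, 0.173, 0.019], 0.91), ([0.464, -0.029, 0.054], 0.68)]
push_plate R [([0.464, -0.032, 0.055], 0.72)]
blank_front R []
cup S [([0.559, -0.324, 0.001], 0.79), ([0.36, -0.254, -0.002], 0.73), ([0.491, -0.425, 0.002], 0.58)]
feeder S []
lip S [([0.472, -0.228, 0.045], 0.62)]
drop_point S []
push_plate S [([0.46, -0.03, 0.052], 0.61)]
tape S [([0.419, 0.159, -0.001], 0.6)]
top {'camera_matrix': array([[439.42826674,   0.        , 316.61769199],
       [  0.        , 439.42826674, 198.3095064 ],
       [  0.        ,   0.        ,   1.        ]]), 'k1': -0.10335134125908638, 'rvec': array([ 
[... 671 characters left out ...]
], 0.93)]
{'time': 1.2, 'joint_positions': array([-1.22909447e+00,  8.72025697e-02,  1.37070149e+00,  1.07752568e-05,
        1.68360079e+00, -1.03117395e-01]), 'qvel': array([-0.00054663,  0.00095537,  0.00055495, -0.00161158, -0.0007711 ,
        0.00081221]), 'joint_torque': array([ 9.07941721e-04, -3.40049887e+01, -3.02594018e+01,  7.19046663e-02,
        2.38794921e-02, -1.92609917e-05]), 'tool_pos': array([ 0.23665093, -0.49648453,  0.40470371]), 'ee_rot': array([ 3.14150422e+00, -1.61211802e-06,  4.44820467e-01]), 'wrist_force': array([ 0.97278237, -0.49867321, -0.65555399]), 'wrist_torque': array([-0.03233477, -0.05239151, -0.00226969]), 'finger_force': 0.0, 'width': 0.0938503346921}
```

View pics/side0.png

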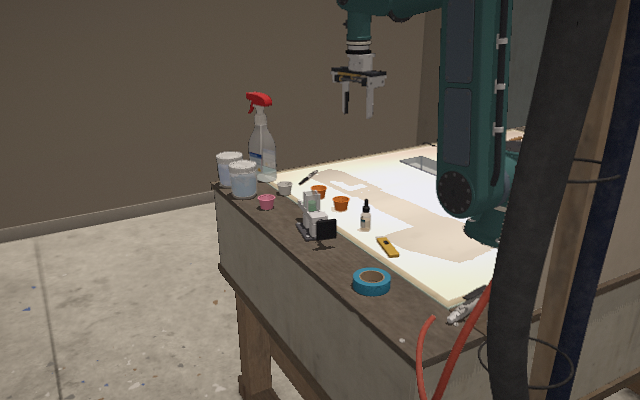

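View pics/top0.png

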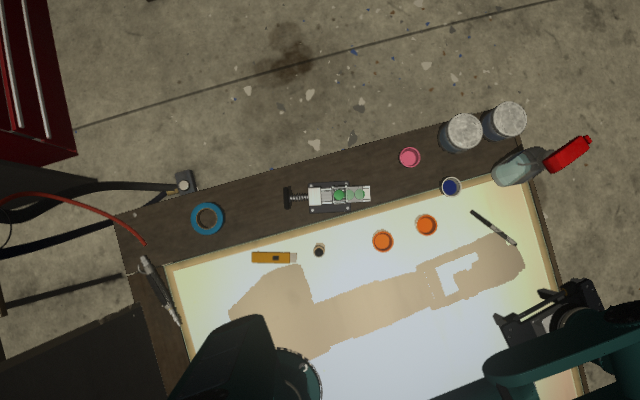

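The top picture shows orange cups at (383,241) and (426,225), a pink one at (409,157), and a white cup with a blue bottom at (451,186). The white one fits the description. Next I'll confirm it in an enlarged crop and fit the feeder's axis.

```bash
cat > h.py <<'E'
from bench import robot
import cv2,numpy as np
def cam(c):
    m=robot.camera_model(c);R,_=cv2.Rodrigues(m["rvec"]);return m["camera_matrix"],np.array([m["k1"],0,0,0,0.]),m["rvec"],np.array(m["tvec"]),R
def proj(c,P):
    K,d,r,t,R=cam(c);return cv2.projectPoints(np.float64(P).reshape(-1,1,3),r,t,K,d)[0].reshape(-1,2)
def back(c,uv,z):
    K,d,r,t,R=cam(c);p=cv2.undistortPoints(np.float64(uv).reshape(-1,1,2),K,d).reshape(-1,2)
    D=np.c_[p,np.ones(len(p))]@R;C=-R.T@t
    return C+D*((np.reshape(z,-1)-C[2])/D[:,2])[:,None]
E
python3 - <<'E'
from h import *
im=cv2.imread("pics/top0.png")
a=cv2.resize(im[140:230,275:475],None,fx=4,fy=4,interpolation=cv2.INTER_CUBIC)
cv2.imwrite("pics/crop.png",a)
im=cv2.imread("pics/side0.png")
cv2.imwrite("pics/crop2.png",cv2.resize(im[170:260,240:400],None,fx=5,fy=5,interpolation=cv2.INTER_CUBIC))
E
```

```text
(no output)
```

View pics/crop.png

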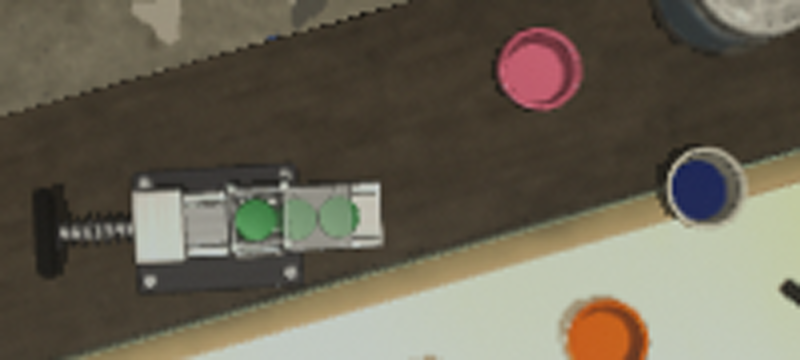

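View pics/crop2.png

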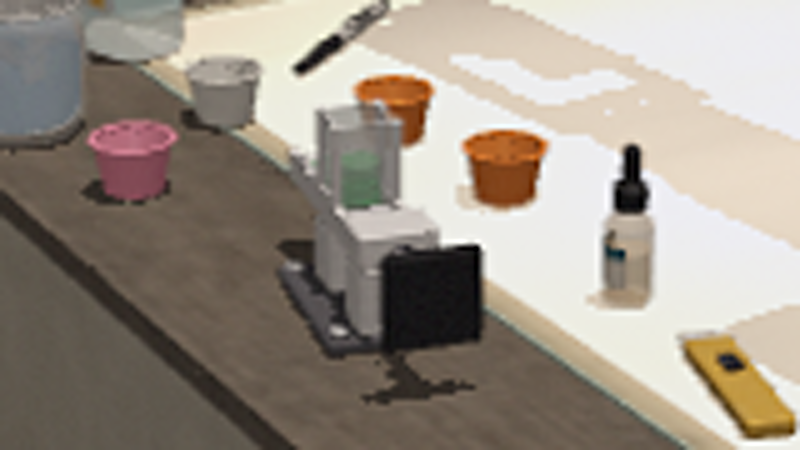

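```bash
python3 - <<'E'
from h import *
from scipy.optimize import least_squares
def top(p): return (np.array(p,float)+.5)/4-.5+[275,140]
pts=[((74,-18,56),(382,183)),((74,18,56),(383,245)),((30,-37,5),(297,166)),((30,37,5),(300,287)),((-70,-37,5),(135,177)),((-70,37,5),(138,293)),((-125,-25,74),(36,188)),((-125,25,74),(37,277))]
L=np.array([p[0] for p in pts])/1e3; U=top([p[1] for p in pts])
def w(q): c,s=np.cos(q[2]),np.sin(q[2]);return L@np.array([[c,s,0],[-s,c,0],[0,0,1]])+[q[0],q[1],0]
f=lambda q:(proj("top",w(q))-U).ravel()
r=least_squares(f,[.465,-.15,-1.5],loss='soft_l1');print(r.x,np.degrees(r.x[2]));print(f(r.x).reshape(-1,2).round(2))
q=r.x;e=np.array([np.cos(q[2]),np.sin(q[2])])
for n,d in(("lip",.074),("drop",.087),("plate",-.125)):print(n,q[:2]+d*e)
print("cup rim",back("top",[top((705,187))],.031),"bottom",back("top",[top((699,190))],.004))
def s(p): return (np.array(p,float)+.5)/5-.5+[240,170]
print("side rim",back("side",[s((224,71))],.031),"base",back("side",[s((226,125))],0))
print("pink",back("top",[top((540,68))],.031),"plate side corners: pred",(proj("side",w(q)[[6,7]])-[240,170])*5)
print("jars",back("top",[(461,133),(504,120)],.09), "orange",back("top",[top((607,337)),(383,241)],.031))
print("spray",back("top",[(515,170)],.1))
E
```

```text
[ 0.49577771 -0.15304961 -1.61314807] -92.42657586113883
[[  0.49   5.55]
 [  0.57 -25.62]
 [  0.57  18.65]
 [  0.56 -42.31]
 [ -0.65  14.7 ]
 [ -0.49 -45.02]
 [ -0.79   4.31]
 [ -0.3  -40.13]]
lip [ 0.49264462 -0.22698325]
drop [ 0.49209421 -0.2399716 ]
plate [ 0.5010701 -0.0281617]
cup rim [[ 0.48468744 -0.42058258  0.031     ]] bottom [[ 0.48495097 -0.42530096  0.004     ]]
side rim [[ 0.48602846 -0.41532518  0.031     ]] base [[ 0.48770249 -0.40584401  0.        ]]
pink [[ 0.55635501 -0.32377576  0.031     ]] plate side corners: pred [[404.14235416 253.55135007]
 [297.39669277 263.62811973]]
jars [[ 0.60051368 -0.42966542  0.09      ]
 [ 0.63049245 -0.53184012  0.09      ]] orange [[ 0.3971831  -0.35941848  0.031     ]
 [ 0.3589465  -0.25617692  0.031     ]]
spray [[ 0.51456983 -0.54758659  0.1       ]]
```

```bash
python3 - <<'E'
from h import *
from scipy.optimize import least_squares
def top(p): return (np.array(p,float)+.5)/4-.5+[275,140]
pts=[((74,18,56),(382,183)),((74,-18,56),(383,245)),((30,37,5),(297,166)),((30,-37,5),(300,287)),((-70,37,5),(135,177)),((-70,-37,5),(138,293)),((-125,25,74),(36,188)),((-125,-25,74),(37,277))]
L=np.array([p[0] for p in pts])/1e3; U=top([p[1] for p in pts])
def w(q): c,s=np.cos(q[2]),np.sin(q[2]);return L@np.array([[c,s,0],[-s,c,0],[0,0,1]])+[q[0],q[1],0]
f=lambda q:(proj("top",w(q))-U).ravel()
r=least_squares(f,[.465,-.15,-1.5],loss='soft_l1');print(r.x,np.degrees(r.x[2]));print(f(r.x).reshape(-1,2).round(2))
q=r.x;e=np.array([np.cos(q[2]),np.sin(q[2])])
for n,d in(("lip",.074),("drop",.087),("plate",-.125)):print(n,q[:2]+d*e)
print("plate side corners (look ~385,262 / 482,246 top): pred",(proj("side",w(q)[[6,7]])-[240,170])*5)
E
```

```text
[ 0.46574041 -0.15261139 -1.53114798] -87.72831682364331
[[ 0.21  0.32]
 [ 0.91  0.53]
 [ 0.09 -0.63]
 [ 1.11 -0.11]
 [-1.   -1.18]
 [-0.13  0.63]
 [-1.    0.  ]
 [-0.15  0.03]]
lip [ 0.46867362 -0.22655324]
drop [ 0.46918891 -0.23954302]
plate [ 0.46078566 -0.02770963]
plate side corners (look ~385,262 / 482,246 top): pred [[384.04176314 256.16202358]
 [486.93126855 242.80715629]]
```

```bash
python3 - <<'E'
from h import *
def tri(us,ut):
    P=[]
    for c,u in(("side",us),("top",ut)):
        K,d,r,t,R=cam(c);P.append((np.c_[R,t],cv2.undistortPoints(np.float64([[u]]),K,d).reshape(2,1)))
    X=cv2.triangulatePoints(P[0][0],P[1][0],P[0][1],P[1][1]);return (X[:3]/X[3]).ravel()
print("jar near",tri((243,165),(461,133)),"jar far",tri((230,156),(504,120)),"spray",tri((259,99),(568,155)))
print("cuprim",tri((284.3,183.7),(451,186.4)))
for n in("side","top"): print(proj(n,[[.485,-.423,.031],[.485,-.423,0]]))
E
```

```text
jar near [ 0.601795   -0.4282692   0.09548078] jar far [ 0.6302787  -0.52935999  0.09602856] spray [ 0.52526416 -0.58286736  0.255437  ]
cuprim [ 0.48496564 -0.42155009  0.02903679]
[[284.23915273 182.93814769]
 [284.57010292 192.56691366]]
[[451.87108546 186.23124529]
 [447.95247972 187.24348368]]
```

>>> {"api": "play_rows", "payload": {"translation": [[0, 0, 0], [0, 0, 0], [0, 0, 0], [0, 0, 0], [0, 0, 0], [0, 0, 0], [0, 0, 0], [0, 0, 0]], "twist": [[0, 0, -1], [0, 0, -1], [0, 0, -1], [0, 0, -1], [0, 0, -1], [0, 0, -1], [0, 0, -1], [0, 0, -1]], "gripper": [1, 1, 1, 1, 1, 1, 1, 1]}}

```text
time: 2.0
tool_pos: [0.2366, -0.4965, 0.4047]
ee_rot: [3.142, 0.0, 1.249]
wrist_force: [-0.7, -0.9, -0.6]
width: 0.0937
finger_force: 0.0
```

>>> {"api": "play_rows", "payload": {"translation": [[0, 0, 0], [0, 0, 0], [0, 0, 0], [0, 0, 0], [0, 0, 0]], "twist": [[0, 0, -1], [0, 0, -1], [0, 0, -1], [0, 0, -0.69], [0, 0, 0]], "gripper": [1, 1, 1, 1, 1]}}

```text
time: 2.5
tool_pos: [0.2367, -0.4965, 0.4047]
ee_rot: [3.142, 0.0, 1.614]
wrist_force: [0.5, -0.6, 0.8]
width: 0.094
finger_force: 0.0
```

>>> {"api": "play_rows", "payload": {"translation": [[0.23, 0.9, 0], [0.23, 0.9, 0], [0.23, 0.9, 0], [0.23, 0.9, 0], [0.23, 0.9, 0], [0.23, 0.9, 0], [0.23, 0.88, 0], [0, 0, 0]], "twist": [[0, 0, 0], [0, 0, 0], [0, 0, 0], [0, 0, 0], [0, 0, 0], [0, 0, 0], [0, 0, 0], [0, 0, 0]], "gripper": [1, 1, 1, 1, 1, 1, 1, 1]}}

```text
time: 3.3
tool_pos: [0.4883, -0.4195, 0.4037]
ee_rot: [3.141, -0.002, 1.618]
wrist_force: [0.2, 0.2, -0.2]
width: 0.0943
finger_force: 0.0
```

>>> {"api": "play_rows", "payload": {"translation": [[0, 0, 0.8], [0, 0, 0.8], [0, 0, 0.8], [0, 0, 0.8], [0, 0, 0.42], [0, 0, 0]], "twist": [[0, 0, 0], [0, 0, 0], [0, 0, 0], [0, 0, 0], [0, 0, 0], [0, 0, 0]], "gripper": [1, 1, 1, 1, 1, 1]}}

```text
time: 3.9
tool_pos: [0.4833, -0.421, 0.2558]
ee_rot: [-3.136, -0.006, 1.612]
wrist_force: [0.1, 0.1, 0.8]
width: 0.0939
finger_force: 0.0
```

```bash
python3 - <<'E'
from h import *
for c in("side","top"):
    im=robot.snapshot(c)[:,:,::-1]; cv2.imwrite(f"pics/{c}1.png",im)
    print([(np.round(d["centre"],3).tolist(),round(d["score"],2)) for d in robot.spot_point("cup",c)][:4])
a=cv2.imread("pics/side1.png")[90:240,200:400];b=cv2.imread("pics/top1.png")[120:270,380:580]
cv2.imwrite("pics/c1.png",np.hstack([cv2.resize(a,(400,300)),cv2.resize(b,(400,300))]))
E
```

```text
[([0.487, -0.426, 0.001], 0.75), ([0.557, -0.325, -0.003], 0.61), ([0.359, -0.254, -0.001], 0.52), ([0.396, -0.356, -0.0], 0.41)]
[([0.358, -0.258, -0.004], 0.91), ([0.558, -0.323, 0.003], 0.63), ([0.397, -0.36, 0.002], 0.38)]
```

View pics/c1.png

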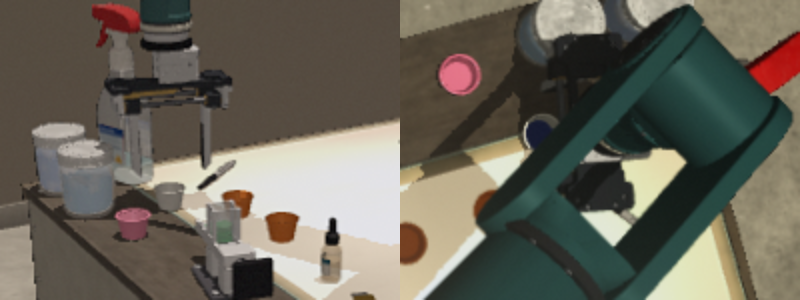

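The open gripper is centred over the white cup, at (170,195) in the left half of the crop. The jars and the spray bottle are clear. Next is the descent.

>>> {"api": "play_rows", "payload": {"translation": [[0, 0, 0], [0, 0, 0.4], [0, 0, 0.4], [0, 0, 0.3], [0, 0, 0], [0, 0, 0]], "twist": [[0, 0, 0], [0, 0, 0], [0, 0, 0], [0, 0, 0], [0, 0, 0], [0, 0, 0]], "gripper": [1, 1, 1, 1, 1, 1]}}

```text
time: 4.7
tool_pos: [0.4847, -0.4212, 0.2147]
ee_rot: [-3.14, -0.002, 1.614]
wrist_force: [0.2, 0.0, 0.2]
width: 0.094
finger_force: 0.0
```

>>> {"api": "play_rows", "payload": {"translation": [[-0.05, 0, 0.12], [0, 0, 0], [0, 0, 0], [0, 0, 0], [0, 0, 0], [0, 0, 0], [0, 0, 0], [0, 0, 0]], "twist": [[0, 0, 0], [0, 0, 0], [0, 0, 0], [0, 0, 0], [0, 0, 0], [0, 0, 0], [0, 0, 0], [0, 0, 0]], "gripper": [0.6, 0.4, 0.3, 0.2, 0.1, 0.05, 0.0, -0.05]}}

```text
time: 5.5
tool_pos: [0.485, -0.4234, 0.2114]
ee_rot: [3.141, 0.0, 1.614]
wrist_force: [-0.4, -0.0, 0.5]
width: 0.0462
finger_force: 30.0
```

>>> {"api": "play_rows", "payload": {"translation": [[0, 0, 0], [0, 0, 0], [0, 0, 0], [0, 0, 0]], "twist": [[0, 0, 0], [0, 0, 0], [0, 0, 0], [0, 0, 0]], "gripper": [-0.1, -0.2, -0.3, -0.3]}}

```text
time: 5.9
tool_pos: [0.485, -0.4234, 0.2113]
ee_rot: [3.141, 0.0, 1.614]
wrist_force: [0.7, -0.5, 1.9]
width: 0.0462
finger_force: 30.0
```

>>> {"api": "play_rows", "payload": {"translation": [[0, 0, -0.2], [0, 0, -0.3], [0, 0, -0.4], [0, 0, -0.3], [0, 0, 0], [0, 0, 0]], "twist": [[0, 0, 0], [0, 0, 0], [0, 0, 0], [0, 0, 0], [0, 0, 0], [0, 0, 0]], "gripper": [-0.3, -0.3, -0.3, -0.3, -0.3, -0.3]}}

```text
time: 6.5
tool_pos: [0.485, -0.4235, 0.26]
ee_rot: [3.141, 0.001, 1.614]
wrist_force: [0.0, -0.7, -0.4]
width: 0.0463
finger_force: 30.0
```

```bash
python3 - <<'E'
from h import *
im=robot.snapshot("side")[:,:,::-1]; cv2.imwrite("pics/side2.png",im)
cv2.imwrite("pics/c2.png",cv2.resize(im[110:230,220:380],None,fx=5,fy=5,interpolation=cv2.INTER_CUBIC))
print(robot.spot_point("cup","side")[:2])
E
```

```text
[{'centre': [0.4875, -0.4236, 0.0493], 'score': 0.59}, {'centre': [0.5583, -0.324, -0.0031], 'score': 0.55}]
```

View pics/c2.png

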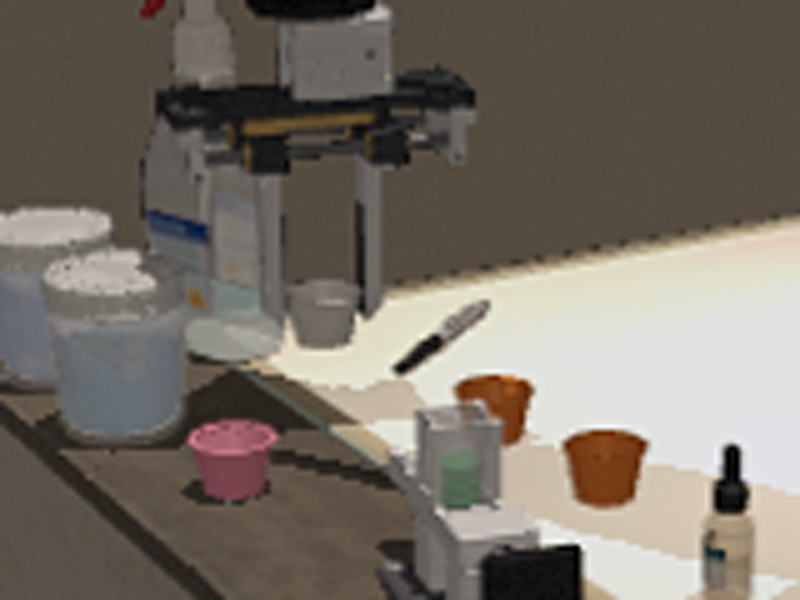

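The cup is held upright at (325,310) in the crop, with nothing touching it. Next I'll carry it to 35 mm out from the drop point.

>>> {"api": "play_rows", "payload": {"translation": [[0.5, 0, 0], [0.7, -0.04, 0], [0.7, -0.04, 0], [0.7, -0.04, 0], [0.7, -0.06, 0], [0.4, 0, 0], [0, 0, 0], [0, 0, 0]], "twist": [[0, 0, 0], [0, 0, 0], [0, 0, 0], [0, 0, 0], [0, 0, 0], [0, 0, 0], [0, 0, 0], [0, 0, 0]], "gripper": [-0.3, -0.3, -0.3, -0.3, -0.3, -0.3, -0.3, -0.3]}}

```text
time: 7.4
tool_pos: [0.4716, -0.2762, 0.259]
ee_rot: [-3.142, 0.001, 1.614]
wrist_force: [-0.2, -0.4, -1.4]
width: 0.0464
finger_force: 30.0
```

>>> {"api": "play_rows", "payload": {"translation": [[0, 0, 0.3], [0, 0, 0.4], [0, 0, 0.3], [0, 0, 0.15], [0, 0, 0], [0, 0, 0]], "twist": [[0, 0, 0], [0, 0, 0], [0, 0, 0], [0, 0, 0], [0, 0, 0], [0, 0, 0]], "gripper": [-0.3, -0.3, -0.3, -0.3, -0.3, -0.3]}}

```text
time: 8.0
tool_pos: [0.4715, -0.2762, 0.2129]
ee_rot: [3.141, 0.0, 1.613]
wrist_force: [-0.5, 0.4, -0.7]
width: 0.0467
finger_force: 30.0
```

```bash
python3 - <<'E'
from h import *
print(robot.get_obs()["tool_pos"])
for c in("side","top"):
    im=robot.snapshot(c)[:,:,::-1]; cv2.imwrite(f"pics/{c}3.png",im)
    for n in("cup","lip","push_plate","feeder"):
        print(c,n,[(np.round(d["centre"],3).tolist(),round(d["score"],2)) for d in robot.spot_point(n,c)][:5])
a=cv2.imread("pics/side3.png")[150:250,260:360];b=cv2.imread("pics/top3.png")[140:240,330:430]
cv2.imwrite("pics/c3.png",np.hstack([cv2.resize(a,(400,400)),cv2.resize(b,(400,400))]))
E
```

```text
[ 0.47146927 -0.27619745  0.21288104]
side cup [([0.362, -0.255, 0.001], 0.78), ([0.399, -0.357, -0.0], 0.64), ([0.472, -0.276, 0.005], 0.56)]
side lip [([0.472, -0.231, 0.044], 0.79)]
side push_plate [([0.462, -0.029, 0.051], 0.69)]
side feeder [([0.47, -0.152, 0.006], 0.87)]
top cup [([0.36, -0.256, -0.001], 0.79), ([0.397, -0.361, 0.001], 0.52)]
top lip [([0.471, -0.226, 0.04], 0.71)]
top push_plate [([0.462, -0.026, 0.049], 0.76)]
top feeder [([0.464, -0.15, 0.002], 0.73)]
```

View pics/c3.png

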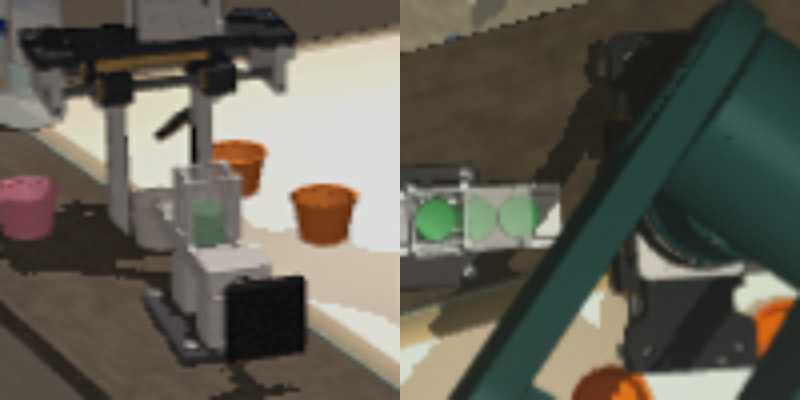

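>>> {"api": "play_rows", "payload": {"translation": [[0.2, 0, 0], [0.25, 0, 0], [0.25, 0, 0], [0.18, 0, 0], [0, 0, 0], [0, 0, 0.03], [0, 0, 0], [0, 0, 0]], "twist": [[0, 0, 0], [0, 0, 0], [0, 0, 0], [0, 0, 0], [0, 0, 0], [0, 0, 0], [0, 0, 0], [0, 0, 0]], "gripper": [-0.3, -0.3, -0.3, -0.3, -0.3, -0.3, -0.3, -0.3]}}

```text
time: 9.3
tool_pos: [0.4699, -0.2409, 0.2118]
ee_rot: [-3.142, 0.0, 1.613]
wrist_force: [-0.1, -0.1, 0.3]
width: 0.0464
finger_force: 30.0
```

>>> {"api": "play_rows", "payload": {"translation": [[0, 0, 0], [0, 0, 0], [0, 0, 0], [0, 0, 0], [0, 0, 0], [0, 0, 0]], "twist": [[0, 0, 0], [0, 0, 0], [0, 0, 0], [0, 0, 0], [0, 0, 0], [0, 0, 0]], "gripper": [0.05, 0.15, 0.3, 0.5, 0.6, 0.6]}}

```text
time: 9.9
tool_pos: [0.4699, -0.2407, 0.2119]
ee_rot: [3.142, 0.0, 1.614]
wrist_force: [-0.6, -0.5, -0.2]
width: 0.0751
finger_force: 0.0
```

>>> {"api": "play_rows", "payload": {"translation": [[0, 0, -0.3], [0, 0, -0.6], [0, 0, -0.9], [0, 0, -0.9], [0, 0, -0.6], [0, 0, -0.4], [0, 0, 0]], "twist": [[0, 0, 0], [0, 0, 0], [0, 0, 0], [0, 0, 0], [0, 0, 0], [0, 0, 0], [0, 0, 0]], "gripper": [0.6, 0.6, 0.6, 0.6, 0.6, 0.6, 0.6]}}

```text
time: 10.6
tool_pos: [0.4703, -0.2408, 0.3642]
ee_rot: [3.135, 0.005, 1.614]
wrist_force: [0.4, -0.0, -0.9]
width: 0.0752
finger_force: 0.0
```

>>> {"api": "play_rows", "payload": {"translation": [[0.5, 0, 0], [1, 0, 0], [1, 0, 0], [1, 0, 0], [1, 0, 0], [1, 0, 0], [0.8, 0, 0], [0.23, 0, 0]], "twist": [[0, 0, 0], [0, 0, 0], [0, 0, 0], [0, 0, 0], [0, 0, 0], [0, 0, 0], [0, 0, 0], [0, 0, 0]], "gripper": [0.3, 0, -0.5, -1, -1, -1, -1, -1]}}

```text
time: 11.4
tool_pos: [0.4579, 0.0228, 0.3591]
ee_rot: [-3.14, -0.001, 1.618]
wrist_force: [0.5, -0.3, 0.3]
width: 0.0145
finger_force: 0.0
```

```bash
python3 - <<'E'
from h import *
print(robot.get_obs()["tool_pos"])
for c in("side","top"):
    im=robot.snapshot(c)[:,:,::-1]; cv2.imwrite(f"pics/{c}4.png",im)
    for n in("cup","lip","push_plate"):
        print(c,n,[(np.round(d["centre"],3).tolist(),round(d["score"],2)) for d in robot.spot_point(n,c)][:5])
cv2.imwrite("pics/c4.png",cv2.resize(cv2.imread("pics/top4.png")[155:235,280:440],None,fx=5,fy=5,interpolation=cv2.INTER_CUBIC))
E
```

```text
[0.45793946 0.02275944 0.35905454]
side cup [([0.472, -0.24, -0.0], 0.55), ([0.359, -0.255, -0.001], 0.55), ([0.556, -0.323, -0.003], 0.52), ([0.399, -0.358, 0.004], 0.5)]
side lip [([0.47, -0.226, 0.042], 0.91)]
side push_plate [([0.46, -0.03, 0.048], 0.96)]
top cup [([0.356, -0.256, -0.004], 0.92), ([0.559, -0.323, -0.002], 0.9), ([0.468, -0.239, 0.001], 0.63), ([0.399, -0.36, -0.001], 0.53), ([0.469, -0.226, 0.04], 0.53)]
top lip [([0.469, -0.227, 0.04], 0.83)]
top push_plate [([0.461, -0.028, 0.044], 0.79)]
```

View pics/c4.png

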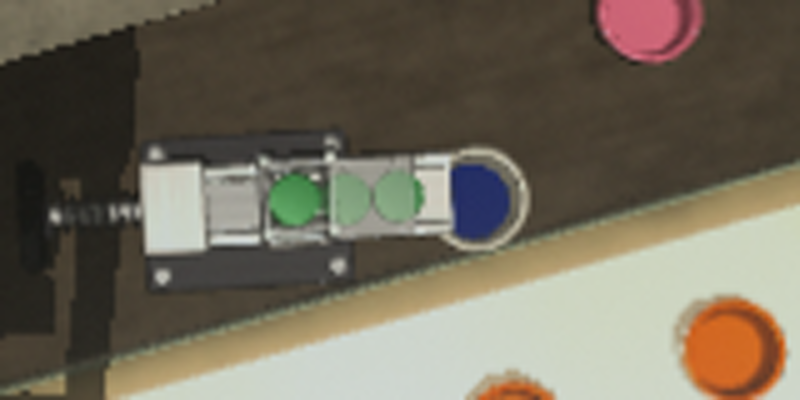

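The cup stands at the drop point, its rim centred near (476,199) and reaching under the lip edge at x = 451. That puts it within about 2 mm of nominal. Next I'll lower the closed fingers behind the plate.

>>> {"api": "play_rows", "payload": {"translation": [[0, 0, 0.4], [0, 0, 0.8], [0, 0, 0.8], [0, 0, 0.8], [0, 0, 0.4], [0, 0, 0.1], [0, 0, 0]], "twist": [[0, 0, 0], [0, 0, 0], [0, 0, 0], [0, 0, 0], [0, 0, 0], [0, 0, 0], [0, 0, 0]], "gripper": [-1, -1, -1, -1, -1, -1, -1]}}

```text
time: 12.5
tool_pos: [0.4587, 0.0198, 0.2276]
ee_rot: [-3.141, 0.0, 1.613]
wrist_force: [0.9, -0.4, -0.1]
width: 0.0007
finger_force: 0.0
```

>>> {"api": "play_rows", "payload": {"translation": [[-0.2, 0, 0], [-0.3, 0, 0], [-0.2, 0, 0], [-0.1, 0, 0], [0, 0, 0]], "twist": [[0, 0, 0], [0, 0, 0], [0, 0, 0], [0, 0, 0], [0, 0, 0]], "gripper": [-1, -1, -1, -1, -1]}}

```text
time: 13.0
tool_pos: [0.4601, -0.0125, 0.2282]
ee_rot: [3.141, 0.0, 1.612]
wrist_force: [-0.1, 0.0, -0.0]
width: 0.0004
finger_force: 0.0
```

>>> {"api": "play_rows", "payload": {"translation": [[-0.1, 0, 0], [-0.1, 0, 0], [-0.1, 0, 0], [0, 0, 0]], "twist": [[0, 0, 0], [0, 0, 0], [0, 0, 0], [0, 0, 0]], "gripper": [-1, -1, -1, -1]}}

```text
time: 13.4
tool_pos: [0.4605, -0.0233, 0.2279]
ee_rot: [-3.142, -0.002, 1.614]
wrist_force: [-0.0, 3.9, 1.1]
width: 0.0006
finger_force: 2.1
```

>>> {"api": "play_rows", "payload": {"translation": [[-0.2, 0, 0], [-0.2, 0, 0], [-0.1, 0, 0], [0, 0, 0]], "twist": [[0, 0, 0], [0, 0, 0], [0, 0, 0], [0, 0, 0]], "gripper": [-1, -1, -1, -1]}}

```text
time: 13.8
tool_pos: [0.4614, -0.0429, 0.2279]
ee_rot: [-3.142, -0.003, 1.614]
wrist_force: [-0.1, 6.2, 1.5]
width: 0.0003
finger_force: 3.3
```

>>> {"api": "play_rows", "payload": {"translation": [[-0.1, 0, 0], [-0.05, 0, 0], [0, 0, 0]], "twist": [[0, 0, 0], [0, 0, 0], [0, 0, 0]], "gripper": [-1, -1, -1]}}

```text
time: 14.1
tool_pos: [0.4616, -0.0484, 0.2279]
ee_rot: [-3.142, -0.004, 1.614]
wrist_force: [-0.5, 7.8, 2.0]
width: 0.0005
finger_force: 3.9
```

>>> {"api": "play_rows", "payload": {"translation": [[-0.05, 0, 0], [-0.025, 0, 0], [0, 0, 0]], "twist": [[0, 0, 0], [0, 0, 0], [0, 0, 0]], "gripper": [-1, -1, -1]}}

```text
time: 14.4
tool_pos: [0.4617, -0.0511, 0.2279]
ee_rot: [-3.142, -0.005, 1.614]
wrist_force: [-0.8, 8.9, 2.1]
width: 0.0007
finger_force: 4.5
```

>>> {"api": "play_rows", "payload": {"translation": [[-0.04, 0, 0], [0, 0, 0]], "twist": [[0, 0, 0], [0, 0, 0]], "gripper": [-1, -1]}}

```text
time: 14.6
tool_pos: [0.4617, -0.0517, 0.2279]
ee_rot: [-3.141, -0.008, 1.614]
wrist_force: [-0.7, 13.5, 3.9]
width: 0.0005
finger_force: 6.7
```

>>> {"api": "play_rows", "payload": {"translation": [[-0.04, 0, 0], [0, 0, 0]], "twist": [[0, 0, 0], [0, 0, 0]], "gripper": [-1, -1]}}

```text
time: 14.8
tool_pos: [0.4618, -0.0523, 0.228]
ee_rot: [-3.142, -0.012, 1.615]
wrist_force: [-0.8, 18.5, 5.5]
width: 0.0006
finger_force: 8.9
```

The force has stepped from 9 N to 18 N with almost no further travel, so the plunger is on its hard stop. I'll check the drop before letting go.

```bash
python3 - <<'E'
from h import *
im=robot.snapshot("top")[:,:,::-1]; cv2.imwrite("pics/top5.png",im)
cv2.imwrite("pics/c5.png",cv2.resize(im[155:235,280:440],None,fx=5,fy=5,interpolation=cv2.INTER_CUBIC))
for n in("blank_front","push_plate","cup"):print(n,[(np.round(d["centre"],3).tolist(),round(d["score"],2)) for d in robot.spot_point(n,"top")][:5])
E
```

```text
blank_front [([0.419, 0.157, 0.002], 0.25), ([0.468, -0.226, 0.043], 0.16)]
push_plate []
cup [([0.36, -0.256, 0.0], 0.8), ([0.396, -0.365, 0.0], 0.75), ([0.468, -0.244, 0.002], 0.6), ([0.559, -0.325, 0.002], 0.56), ([0.469, -0.21, 0.049], 0.56)]
```

View pics/c5.png

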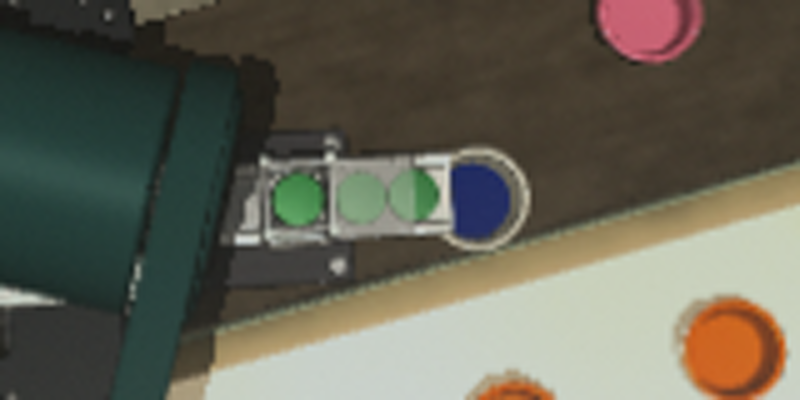

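The blanks in the track have moved up. The front one visible is at 413, about 18 mm short of the lip edge at 451, as expected for blank_second after a full stroke. The dropped blank is hard to see against the blue, so I'll compare the before and after pixels while withdrawing.

>>> {"api": "play_rows", "payload": {"translation": [[0.2, 0, 0], [0.3, 0, 0], [0.4, 0, 0], [0.4, 0, 0], [0.4, 0, 0], [0.4, 0, 0], [0, 0, 0]], "twist": [[0, 0, 0], [0, 0, 0], [0, 0, 0], [0, 0, 0], [0, 0, 0], [0, 0, 0], [0, 0, 0]], "gripper": [-1, -1, -1, -1, -1, -1, -1]}}

```text
time: 15.7
tool_pos: [0.4582, 0.029, 0.2277]
ee_rot: [3.142, 0.001, 1.616]
wrist_force: [-0.4, -1.1, 0.0]
width: 0.0003
finger_force: 0.0
```

>>> {"api": "play_rows", "payload": {"translation": [[0, 0, -0.5], [0, 0, -0.8], [0, 0, -0.8], [0, 0, -0.8], [0, 0, -0.5], [0, 0, 0]], "twist": [[0, 0, 0], [0, 0, 0], [0, 0, 0], [0, 0, 0], [0, 0, 0], [0, 0, 0]], "gripper": [-1, -1, -1, -1, -1, -1]}}

```text
time: 16.3
tool_pos: [0.4591, 0.0272, 0.3675]
ee_rot: [3.134, 0.003, 1.613]
wrist_force: [0.5, 0.9, 0.3]
width: 0.0005
finger_force: 0.0
```

```bash
python3 - <<'E'
from h import *
for c in("side","top"):
    im=robot.snapshot(c)[:,:,::-1]; cv2.imwrite(f"pics/{c}6.png",im)
    for n in("blank_front","push_plate","cup","tape"):print(c,n,[(np.round(d["centre"],3).tolist(),round(d["score"],2)) for d in robot.spot_point(n,c)][:5])
A,B,C=[cv2.imread(f"pics/top{i}.png")[180:210,362:390].astype(int) for i in(4,5,6)]
print(np.abs(C-A).sum(2)[::2,::2])
r=lambda f,y,x,h,w:cv2.resize(cv2.imread(f)[y:y+h,x:x+w],(400,300),interpolation=cv2.INTER_CUBIC)
cv2.imwrite("pics/c6.png",np.vstack([np.hstack([r("pics/top4.png",170,350,45,60),r("pics/top6.png",170,350,45,60)]),np.hstack([r("pics/top6.png",150,280,90,120),r("pics/side6.png",160,270,90,120)])]))
E
```

```text
side blank_front []
side push_plate [([0.462, -0.03, 0.048], 0.68)]
side cup [([0.421, 0.158, 0.001], 0.68), ([0.561, -0.322, -0.003], 0.67), ([0.47, -0.242, 0.001], 0.64), ([0.358, -0.256, -0.001], 0.46), ([0.397, -0.356, 0.002], 0.44)]
side tape [([0.421, 0.158, 0.0], 0.58)]
top blank_front []
top push_plate [([0.462, -0.026, 0.051], 0.6)]
top cup [([0.398, -0.361, 0.001], 0.83), ([0.558, -0.327, -0.002], 0.64), ([0.362, -0.256, -0.003], 0.6), ([0.468, -0.242, 0.001], 0.54), ([0.462, -0.024, 0.049], 0.36)]
top tape [([0.421, 0.158, 0.001], 0.68)]
[[  3   4   3   2   1   1   5   2   2   3   5   2   1   1]
 [  3   2   1   2   0   0   1   1   1   2   0   6   2   4]
 [  2   3   4   5   2   3   6   8   3   1   3   1   3   6]
 [  0   1   2   4   3   2   3   3   3   6  26   1   2   1]
 [ 14  90   4   1   2   0   3   2   2   3   5   3   1   3]
 [  8 341 142   1   1   3   1   1   1  42   2 144   1   1]
 [ 11 123 335   8   1   4   3   1   2   3   3 112   2   4]
 [ 12  62 325  10   1   0   3   0   2   4   4  12   3   3]
 [ 14 207 281   1   3   4   2   3   2   3   3  60   5   1]
 [ 17 280  12   3   5   3   3   2   1   2   1  17   2   2]
 [  3   0   2   2   3   2   2   2   0   3  34   4   1   0]
 [  2   1   3  51  27  34  27   3  36   4   3   5   5   0]
 [  3   5   3   3  10  88   2   2   1   3   2   3   2   3]
 [  1   2   3   4   1   3   0   1   3   1   1   4   3   2]
 [  2   1   1   1   2   1   5   1   1   2   2   2   3   2]]
```

View pics/c6.png

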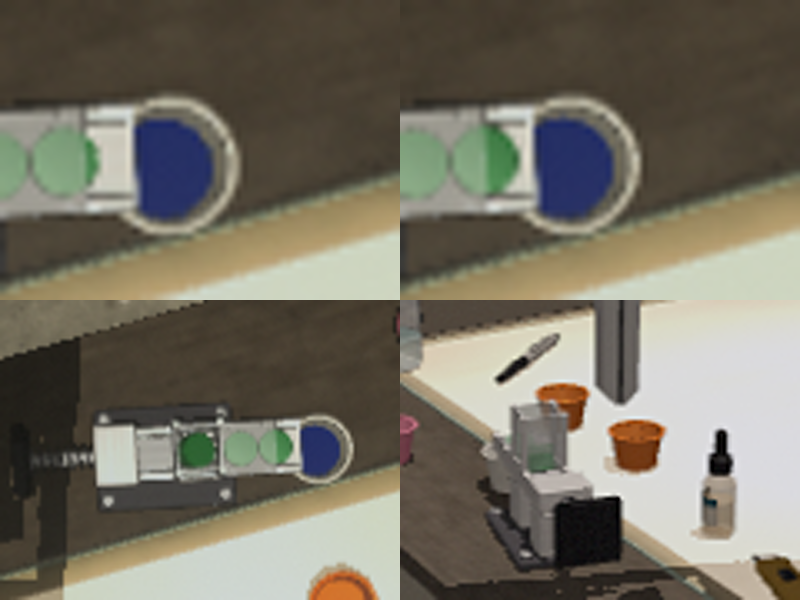

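I've used all ten picture views, so the rest has to be numeric. The hopper stack is one lower and the row moved up one place, so one blank did leave the lip. Next I'll difference the before and after images, taken with the arm in nearly the same pose, to find where it went.

```bash
python3 - <<'E'
from h import *
# averaged fresh frames
S=[robot.snapshot("top")[:,:,::-1].astype(float) for _ in range(4)];T6=np.mean(S,0);cv2.imwrite("pics/top7.png",T6.astype(np.uint8))
T4=cv2.imread("pics/top4.png").astype(float)
for lab,a,b in(("top",T4,T6),("side",cv2.imread("pics/side4.png").astype(float),cv2.imread("pics/side6.png").astype(float))):
    m=(np.abs(a-b).sum(2)>60).astype(np.uint8)
    n,_,st,ce=cv2.connectedComponentsWithStats(m)
    for i in range(1,n):
        if st[i,4]>=3: print(lab,st[i].tolist(),ce[i].round(0).tolist())
print("interior mean before/after"); 
for w in((188,202,373,381),(188,202,373,377),(188,202,377,381)):
    y0,y1,x0,x1=w;print(w,T4[y0:y1,x0:x1].mean((0,1)).round(1),T6[y0:y1,x0:x1].mean((0,1)).round(1))
T=cv2.imread("pics/top0.png").astype(float);print("initial cup blue",T[183:191,447:452].mean((0,1)).round(1))
print("blue row before");print(T4[195,368:390].astype(int).tolist());print("after");print(T6[195,368:390].astype(int).tolist())
E
```

```text
top [231, 143, 8, 1, 8] [234.0, 143.0]
top [249, 142, 7, 1, 7] [252.0, 142.0]
top [247, 142, 24, 193, 1251] [255.0, 228.0]
top [219, 144, 9, 8, 46] [223.0, 147.0]
top [236, 145, 2, 3, 4] [236.0, 146.0]
top [247, 145, 2, 2, 3] [247.0, 145.0]
top [251, 145, 3, 2, 4] [252.0, 145.0]
top [156, 146, 19, 58, 437] [162.0, 172.0]
top [176, 146, 17, 5, 54] [185.0, 148.0]
top [252, 148, 3, 2, 5] [253.0, 149.0]
top [198, 150, 10, 2, 20] [202.0, 150.0]
top [165, 157, 11, 174, 926] [169.0, 245.0]
top [177, 161, 6, 44, 147] [179.0, 186.0]
top [302, 161, 6, 32, 103] [305.0, 176.0]
top [240, 166, 1, 4, 4] [240.0, 168.0]
top [237, 166, 12, 61, 212] [244.0, 202.0]
top [237, 172, 3, 26, 42] [238.0, 184.0]
top [334, 189, 11, 11, 82] [339.0, 195.0]
top [363, 188, 5, 11, 37] [365.0, 193.0]
top [293, 191, 3, 4, 10] [294.0, 192.0]
top [354, 193, 1, 3, 3] [354.0, 194.0]
top [357, 193, 1, 3, 3] [357.0, 194.0]
top [384, 192, 2, 5, 5] [385.0, 194.0]
top [261, 197, 2, 5, 6] [261.0, 199.0]
top [290, 196, 3, 4, 9] [291.0, 198.0]
top [298, 196, 4, 4, 13] [300.0, 198.0]
top [292, 201, 3, 27, 60] [293.0, 212.0]
top [3
[... 4390 characters left out ...]
.4 32.6]
blue row before
[[187, 201, 205], [189, 201, 205], [108, 86, 79], [101, 49, 40], [100, 45, 37], [101, 48, 39], [102, 49, 40], [100, 47, 37], [101, 49, 39], [102, 48, 39], [100, 47, 38], [100, 48, 38], [101, 49, 39], [98, 51, 42], [88, 101, 104], [91, 105, 109], [135, 152, 158], [128, 148, 154], [55, 68, 76], [54, 68, 76], [54, 68, 77], [55, 69, 77]]
after
[[185, 198, 201], [188, 201, 205], [108, 86, 79], [99, 48, 39], [99, 47, 38], [100, 47, 38], [101, 47, 38], [101, 47, 38], [101, 48, 39], [101, 48, 38], [101, 48, 38], [101, 48, 38], [101, 48, 38], [101, 50, 41], [86, 99, 102], [89, 102, 106], [116, 132, 136], [154, 176, 181], [54, 67, 75], [53, 67, 75], [54, 67, 75], [54, 68, 76]]
```

Nothing new shows anywhere on the table. The plunger plate is unchanged in the side view, so it is fully back, and the tape is unmoved. The cup's rim has shifted about half a millimetre forward, which fits a blank landing inside. The blue surface in the cup measures about 36 mm across, more than the base, so it lies about 8–12 mm up and would hide a 10 mm blank. I'll make one last check with the networks and then hand in.

```bash
python3 - <<'E'
from h import *
for c in("side","top"):
    robot.snapshot(c)
    for n in("blank_front","blank_second"):
        for f in(robot.recognise,robot.spot_point):print(c,n,[(np.round(d["centre"],3).tolist(),round(d["score"],2)) for d in f(n,c)][:5])
# ratio of blue disc to rim, before pickup / before push / after: height of the blue surface
for f,(y0,y1,x0,x1) in(("top0",(170,202,436,466)),("top7",(180,210,370,392))):
    im=cv2.imread(f"pics/{f}.png").astype(int)[y0:y1,x0:x1];b=(im[...,0]-im[...,2]>30)
    ys,xs=np.nonzero(b);print(f,"blue h",np.ptp(ys)+1,"w",np.ptp(xs)+1,"area",b.sum(),"centre",ys.mean()+y0,xs.mean()+x0)
for z in(.002,.006,.010,.014):
    r=.0155+.0075*z/.031; a=np.linspace(0,6.28,60)
    p=proj("top",np.c_[.485+r*np.cos(a),-.422+r*np.sin(a),0*a+z]);print(z,np.ptp(p,0).round(1),cv2.contourArea(p.astype(np.float32)).round(0),p.mean(0).round(1))
E
```

```text
side blank_front [([0.419, 0.174, 0.017], 0.46)]
side blank_front [([0.459, -0.029, 0.05], 0.57)]
side blank_second []
side blank_second []
top blank_front []
top blank_front []
top blank_second []
top blank_second [([0.471, -0.207, 0.048], 0.52)]
top0 blue h 15 w 13 area 153 centre 187.05228758169935 449.18954248366015
top7 blue h 15 w 12 area 140 centre 194.47857142857143 375.27142857142854Traceback (most recent call last):
  File "<stdin>", line 12, in <module>
AttributeError: 'float' object has no attribute 'round'
```

```bash
python3 -c "
from bench import robot
print(robot.close_job())"
```

```text
the job is handed in; nothing more can be done
None
```

I stood the white cup under the lip, pushed the plunger once to its hard stop and let it spring fully back, without touching the tape, and handed the job in at about 17 s; one blank left the lip, but I never saw it in the cup, only inferred it (hopper one lower, row moved up one place, cup nudged about half a millimetre, nothing new on the table).

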